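Close up the bench before grinding

TASK

Grinding is about to start, so close up the open storage on the bench against the dust: push the open lid of the small tip box over until it is fully shut, and push the toolbox drawer fully home, in either order. Just push with the fingertips: lift nothing, leave the tip box standing about where it is, and leave the other tools undisturbed.

Things in the scene. Friction and masses are not known exactly. Their poses are not given: they have to be found in the camera images.
- tip_box: Loose flat plastic box (about 0.7 kg, full of spare parts), body 80 (x) x 120 (y) x 26 mm, standing on the bench; origin at the centre of its underside, z up. Its lid is hinged along the top of its +x side; the lid's hinge line is at x = +41 mm, z = 29 mm in the box frame, parallel to the box's y axis.
- tip_box_lid (a joint): Lid hinge, rad: 0 = shut (flat on the box), 1.57 = upright, up to 1.92 = open, leaning back past upright. The light lid (flat plate 81 mm long from hinge to free edge, 120 mm wide, 2 mm thick) turns almost without friction: once pushed past upright towards the box it falls shut by itself.
- lid_edge (a point): Middle of the lid's free edge (82 mm from the hinge line); moves with the lid: about 28 mm above the bench when shut, about 105 mm and 28 mm beyond the hinge line when open.
- toolbox: Steel toolbox fixed to the bench, 176 (x) x 326 (y) x 161 mm, with a carrying handle to 184 mm; origin at the centre of its underside; its front faces its own -x and lies at x = -88 mm. The drawer is at the bottom of the front and slides out along the toolbox's -x.
- toolbox_drawer (a joint): Drawer travel, m: 0 = fully home, 0.085 = fully out. Light to push, about 1 to 2 N, and it stays where it is left.
- drawer_rail (a point): Middle of the front face of the pull rail along the drawer front (rail 200 mm long in y, 12 mm high, standing 10 mm proud of the drawer front); moves with the drawer; 52 mm above the bench. The drawer front behind it is 316 mm wide and spans heights 9 to 62 mm. With the drawer home the point is at x = -94 mm in the toolbox frame, so the upright toolbox front above it stands only 6 mm behind it: lean the hand back, fingertips forward by about 30 degrees, to keep the hand clear.
- mig_pliers: Bystander: welding pliers with red handles, 66 x 205 x 16 mm, lying on the bench; origin under its centre.
- soapstone: Bystander: soapstone holder, 14 x 128 x 11 mm; origin under its centre.
- t_hex_key: Bystander: hex key with a T handle, 80 x 165 x 18 mm; origin under its centre.
- copper_nozzle: Bystander: copper nozzle lying on its side, 22 x 60 x 22 mm; origin under its centre.

How it is judged:
At the end, for the whole second after the job is handed in: The tip box lid is shut (within 0.06 rad), the drawer is home (within 4 mm), and the tip box stands level on the bench, at rest, within 50 mm of where it began (value of joint tip_box_lid below 0.06 rad and value of joint toolbox_drawer below 0.004 m and distance of tip_box from where it was at the start of the episode below 0.05 m and angle between tip_box's own z axis and vertical below 0.05 rad and height (world z) of tip_box below 0.006 m and linear speed of tip_box below 0.02 m/s); the robot touches nothing.
It fails at once if the tip box is lifted or tipped (height (world z) of tip_box above 0.015 m or angle between tip_box's own z axis and vertical above 0.25 rad).
It fails at once if another tool is lifted or moved by more than 40 mm (distance of any of mig_pliers, soapstone, t_hex_key, copper_nozzle from where it was at the start of the episode above 0.04 m).
It also fails if it takes over 51 s, if anything falls off the work surface, if the arm or the gripper's body presses on something with over 40 N, if the wrist force passes 120 N, or if a joint passes its speed limit or range.

ROBOT

A 6-joint arm with a two-finger parallel gripper is mounted at the origin on a cart in front of the work surface, level with it; the furniture and walls round the work are solid. World frame = base frame: x ahead of the robot, y to its left, z up, the work surface at z = 0. Lengths are in m, angles in rad, forces in N, time in s.
With the tool pointing down it reaches from about 0.35 to 0.775 m from the base axis. Payload 5.5 kg.
Tool frame: the origin (TCP) lies between the finger pads; the fingertips stand 19 mm ahead of it and the grasp point (between the pads) is the TCP; z points along the fingers, y is the direction in which the jaws open and shut (so a half turn about z gives the same grasp; the last joint's range is limited). The gripper opens to 85 mm and grips with 20 to 120 N. Pads are 22 mm wide; open, the fingers measure 114 mm over their backs; the gripper's body (76 mm by 85 mm) begins 54 mm behind the grasp point. The pads swing forward as they close: fully open they stand 13 mm farther back than shut.
Start: joints at [-1.467, 0.313, 0.046, 1.304, 0, 1.431], TCP at [0.139, -0.558, 0.25] pointing down, gripper open.
Joint ranges: [-2.76, 2.76], [-0.86, 1.69], [-1.03, 1.26], [-2.2, 2.34], [-1.47, 1.5], [-3.14, 3.14]. Speed limits (rad/s): [2.57, 2.57, 3.14, 3.14, 3.14, 3.14].

INTERFACE

Orientations are given as a unit quaternion [w, x, y, z].
In Python, from workcell import get_state, cams, workorder gives the robot as it stands.
- The arm moves only by the tool play_rows, never from a script. Its argument "series" is text: rows parted by semicolons, each of 7 numbers parted by spaces: the opening in per cent of the stroke, from 0 (shut) to 100 (fully open), then the shift along the tool's x, y, z in cm, then the turn, a rotation vector about the tool's x, y, z in degrees. A call has 1 to 12 rows; each row shifts and turns the commanded pose from where the row before left it, along the tool's axes as they then stand; what a row does not reach is not made up. A row lasts 1/8 s, in which the tool goes at most 62.5 mm and 10.7 degrees, less where a joint would pass 70% of its speed; a pose out of reach is approached as far as the arm can. A call with a gripper value outside its range is refused whole. The fingers move at their own pace and stop on an object; "newtons" is the grip in N (left out, the last holds). Time passes only in rows, so rows that do not move let the fingers close. It gives the time, the measured TCP pose, the force and the opening at its end, in the units of the state.
- get_state(): the state, without advancing time (a new reading comes with each control period).
- cams.read_camera(name): name is "scene" or "top" or "wrist"; returns the picture (480x640x3 uint8, red, green, blue); there is no depth.
- cams.get_calibration(name): a dict with "fx", "fy", "cx", "cy" (pixels), "rvec" (rotation vector, rad) and "tvec" (3), from world to camera coordinates, as OpenCV has them. Camera axes: x right, y down, z forward; pixel columns grow to the right and rows downward; lengths in m; the calibration is good to about 2 mm. A picture is of the moment at which its call begins: read the wrist's pose just before it. get_calibration takes no time and is no camera call; for the wrist camera it gives the pose at the moment of the call.
- workorder.hand_in(): hands the job in, once; it reports no verdict.
The state is a dict: "clock": time; "joint_pos": joint angles; "qvel": joint speeds; "tau": joint torques, N m; "tcp_pos": TCP position; "orientation": TCP orientation; "wrist_force": force on the tool from outside, world axes, zero at the start; "ft_torque": the same for the moment, N m; "finger_gap": finger opening in m.
Only numpy, scipy, OpenCV 4.12 (cv2) and the standard library are available. Lean on these libraries where they do the work, as an engineer would, in place of code of your own. Each camera call takes 0.05 s, during which the arm holds its last target.

## Working session

There is one attempt and no reset: what is moved stays moved. The work goes in short steps, Python scripts to look and compute and a tool call to move; the robot and the scene stay as the last step left them, time stands still between calls to the robot, and variables do not carry over. Pictures are saved under pics/ and viewed, and the job is handed in when it is done.

Besides the shell and the picture viewer there is one more tool, called after "Emit:" in YAML: its name, and indented under it one key for each argument. play_rows: Moves the arm, as the interface text tells. Its arguments: {"type":"object","properties":{"series":{"type":"string"},"newtons":{"type":"number"}},"required":["series"]}

```bash
ls; mkdir -p pics; python3 - <<'E'
from workcell import get_state, cams, workorder
import cv2
s=get_state();print(s)
for n in ("scene","top"):
    im=cams.read_camera(n);cv2.imwrite(f"pics/{n}0.png",im[:,:,::-1]);print(cams.get_calibration(n))
E
```

```text
pics
{'clock': 0.0, 'joint_pos': array([-1.46660473e+00,  3.13996102e-01,  4.49758432e-02,  1.30358007e+00,
        9.53735281e-06,  1.43122247e+00]), 'qvel': array([ 0.00065928, -0.00153395, -0.00053674, -0.00011509, -0.00103952,
        0.00016066]), 'tau': array([-4.46117137e-04, -4.80623031e+01,  2.98535156e+01,  1.91887363e-02,
       -3.92478796e-04, -7.50009036e-06]), 'tcp_pos': array([ 0.13873967, -0.55752717,  0.24940999]), 'orientation': array([-9.01776679e-04,  9.92581087e-01,  1.21581130e-01,  2.07245353e-05]), 'wrist_force': array([-0.03563528, -0.40307443,  0.27320588]), 'ft_torque': array([-0.01245068, -0.03122702,  0.00934538]), 'finger_gap': 0.08537458037976894}
{'fx': 527.1165861697908, 'fy': 527.1165861697908, 'cx': 318.48631351526706, 'cy': 237.9136954119694, 'rvec': array([ 1.2064089 , -1.96905654,  1.20081187]), 'tvec': array([0.56725585, 0.2223117 , 0.71851045])}
{'fx': 526.626102965968, 'fy': 526.626102965968, 'cx': 322.51866940032966, 'cy': 234.46564951082587, 'rvec': array([ 2.21253035, -2.18119101,  0.07935192]), 'tvec': array([0.31825242, 0.57149259, 1.10441836])}
```

View pics/scene0.png

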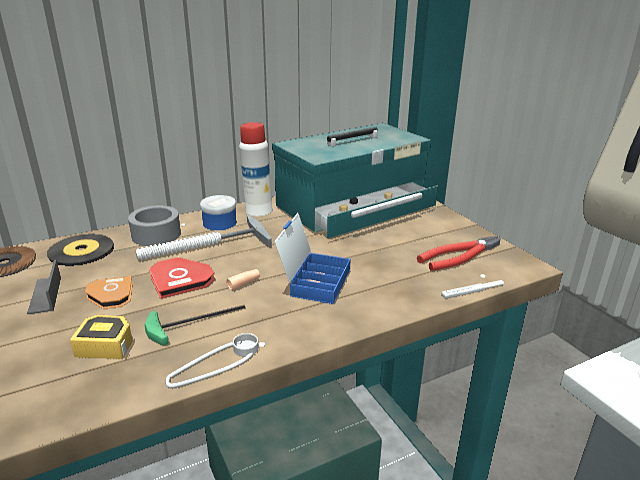

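View pics/top0.png

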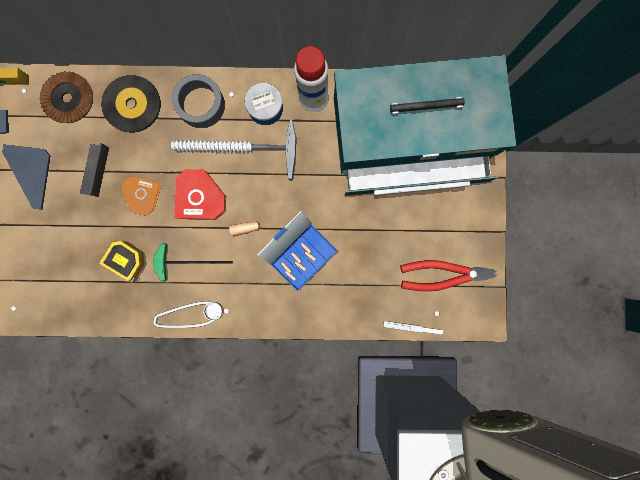

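The scene and top views show the tip box (top view about (300,250), lid leaning open to the upper left), and the toolbox at (425,115) with its drawer open. The rail runs from (375,194) to (468,184). I'll magnify both.

```bash
cat > h.py <<'E'
import numpy as np, cv2
from workcell import get_state, cams, workorder
def cal(n):
    c=cams.get_calibration(n);K=np.array([[c['fx'],0,c['cx']],[0,c['fy'],c['cy']],[0,0,1]])
    return K,cv2.Rodrigues(c['rvec'])[0],np.array(c['tvec'])
def ray(n,u,v):
    K,R,t=cal(n);d=R.T@np.linalg.inv(K)@np.array([u,v,1.]);return -R.T@t,d
def plane(n,u,v,z):
    o,d=ray(n,u,v);return o+d*(z-o[2])/d[2]
def tri(n1,p1,n2,p2):
    (a,d),(b,e)=ray(n1,*p1),ray(n2,*p2)
    d/=np.linalg.norm(d);e/=np.linalg.norm(e)
    s,*_=np.linalg.lstsq(np.c_[d,-e],b-a,rcond=None)
    p,q=a+s[0]*d,b+s[1]*e;return (p+q)/2,np.linalg.norm(p-q)
def proj(n,P):
    K,R,t=cal(n);q=K@(R@np.asarray(P,float)+t);return q[:2]/q[2]
E
python3 - <<'E'
import cv2
a=cv2.imread('pics/top0.png');b=cv2.imread('pics/scene0.png')
cv2.imwrite('pics/t_box.png',cv2.resize(a[200:300,245:350],None,fx=5.5,fy=5.5,interpolation=2))
cv2.imwrite('pics/t_dr.png',cv2.resize(a[140:205,330:510],None,fx=4.4,fy=4.4,interpolation=2))
cv2.imwrite('pics/s_box.png',cv2.resize(b[205:310,260:360],None,fx=5.5,fy=5.5,interpolation=2))
cv2.imwrite('pics/s_dr.png',cv2.resize(b[150:250,270:450],None,fx=4.4,fy=4.4,interpolation=2))
E
```

```text
(no output)
```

View pics/t_box.png

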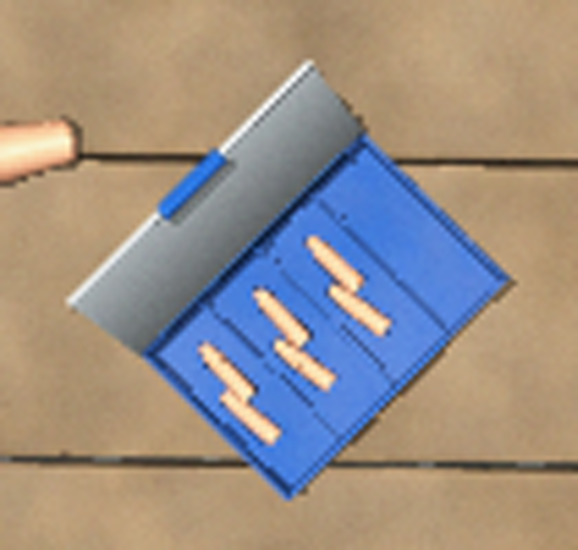

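View pics/t_dr.png

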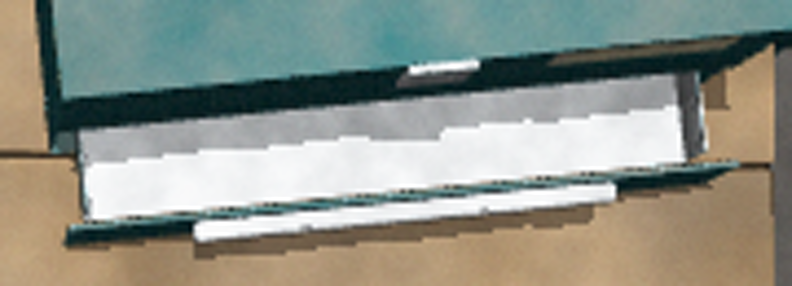

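View pics/s_box.png

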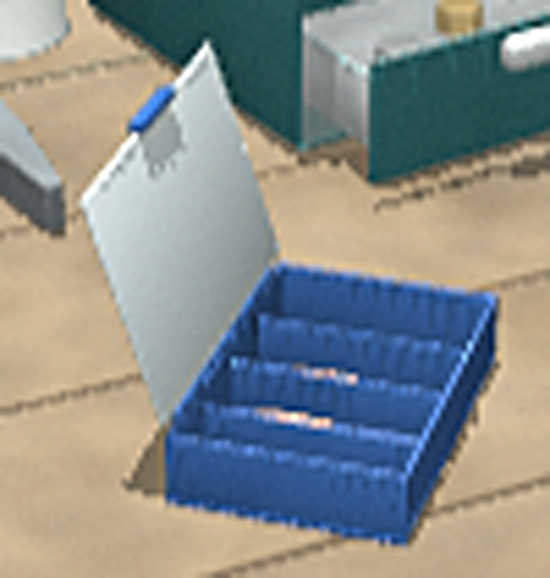

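View pics/s_dr.png

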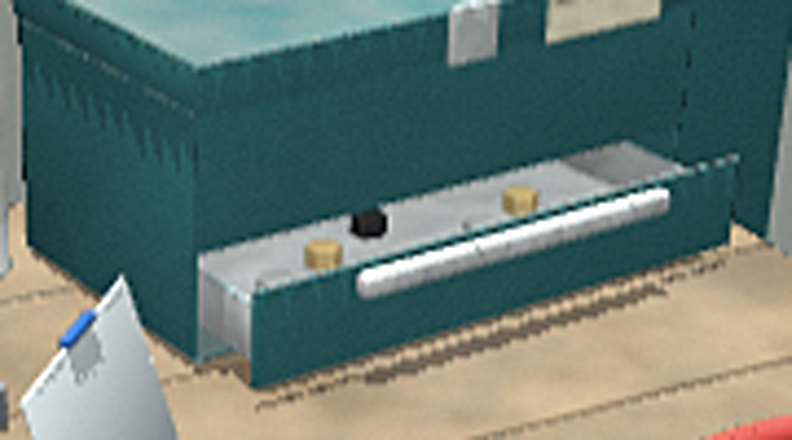

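```bash
python3 - <<'E'
from h import *
np.set_printoptions(precision=4,suppress=True)
T=lambda u,v:(245+u/5.5,200+v/5.5); S=lambda u,v:(260+u/5.5,205+v/5.5)
D=lambda u,v:(330+u/4.4,140+v/4.4); E=lambda u,v:(270+u/4.4,150+v/4.4)
print("box"); c=np.array([plane('top',*T(*p),.026) for p in [(365,138),(512,282),(290,497),(148,352)]]);print(c,[np.linalg.norm(c[i]-c[i-1]) for i in range(4)])
print('ctr',c.mean(0))
print('scene box near corners',[plane('scene',*S(*p),.026) for p in [(280,265),(497,297),(412,465),(168,435)]])
print("lid",tri('top',T(310,62),'scene',S(207,42)),tri('top',T(70,300),'scene',S(85,205)))
print("drawer rail",[plane('top',*D(*p),.052) for p in [(195,240),(616,197)]],[plane('scene',*E(*p),.052) for p in [(360,282),(668,200)]])
print('front top',[plane('top',*D(*p),.062) for p in [(68,230),(738,164)]],[plane('scene',*E(*p),.062) for p in [(252,292),(738,157)]])
print('toolbox top front',[plane('top',*p,.155) for p in [(342,166),(514,144)]])
for n,z in (('pliers',(450,272)),('soap',(413,327)),('nozzle',(244,229)),('hexend',(232,262)),('hammer',(291,150)),('can',(312,95))): print(n,plane('top',*z,.01))
E
```

```text
box
[[0.5857 0.3503 0.026 ]
 [0.5313 0.2933 0.026 ]
 [0.4484 0.3767 0.026 ]
 [0.5027 0.4317 0.026 ]] [np.float64(0.11624867201374094), np.float64(0.07875031118680167), np.float64(0.11760869842517707), np.float64(0.0772532319928695)]
ctr [0.517 0.363 0.026]
scene box near corners [array([0.5839, 0.3536, 0.026 ]), array([0.5304, 0.2965, 0.026 ]), array([0.451 , 0.3739, 0.026 ]), array([0.5009, 0.4349, 0.026 ])]
lid (array([0.6065, 0.3699, 0.1063]), np.float64(0.0009962434452671913)) (array([0.5204, 0.453 , 0.1038]), np.float64(0.0004148193926027931))
drawer rail [array([0.6489, 0.2209, 0.052 ]), array([0.6724, 0.0223, 0.052 ])] [array([0.6557, 0.2206, 0.052 ]), array([0.6721, 0.0242, 0.052 ])]
front top [array([0.6513, 0.2812, 0.062 ]), array([ 0.6873, -0.0321,  0.062 ])] [array([0.6501, 0.2829, 0.062 ]), array([ 0.6845, -0.0303,  0.062 ])]
toolbox top front [array([0.6876, 0.2933, 0.155 ]), array([ 0.7348, -0.0311,  0.155 ])]
pliers [0.491  0.0533 0.01  ]
soap [0.3737 0.132  0.01  ]
nozzle [0.5764 0.4939 0.01  ]
hexend [0.5058 0.5178 0.01  ]
hammer [0.7485 0.3967 0.01  ]
can [0.8699 0.3533 0.01  ]
```

The measurements agree with the given sizes: the box edges come out at 78 and 117 mm, the lid edge at z of about 0.105, and the rail is 0.20 m long. I'll do the drawer first and compute the tool-frame shifts.

```bash
cat >> h.py <<'E'
from scipy.spatial.transform import Rotation as Ro
def cur():
    s=get_state();q=s['orientation'];return np.array(s['tcp_pos']),Ro.from_quat([q[1],q[2],q[3],q[0]])
def down(yaw_deg,tilt_deg=0):
    # tool x horizontal at yaw, z down; tilt = fingertips forward along yaw
    y=np.deg2rad(yaw_deg);x=np.array([np.cos(y),np.sin(y),0]);z=np.array([0,0,-1.])
    R=Ro.from_matrix(np.c_[x,np.cross(z,x),z])
    return R*Ro.from_rotvec([0,np.deg2rad(tilt_deg),0])
def rel(p,R=None):
    p0,R0=cur();d=R0.inv().apply(np.asarray(p)-p0)*100
    print('shift cm (tool)',d.round(2),'turn deg',(R0.inv()*R).as_rotvec(degrees=True).round(2) if R else '')
E
python3 - <<'E'
from h import *
p,R=cur();print(p,R.as_matrix().round(3))
print(down(6.6,30).as_matrix().round(3))
rel([.600,.114,.25],down(6.6))
rel([.600,.114,.25],down(6.6,30))
E
```

```text
[ 0.1387309  -0.55757407  0.24950644] [[ 0.97   0.241 -0.   ]
 [ 0.241 -0.97   0.002]
 [ 0.    -0.002 -1.   ]]
[[ 0.86   0.115  0.497]
 [ 0.1   -0.993  0.057]
 [ 0.5    0.    -0.866]]
shift cm (tool) [ 6.097e+01 -5.404e+01  5.000e-02] turn deg [-0.09 -0.01  7.37]
shift cm (tool) [ 6.097e+01 -5.404e+01  5.000e-02] turn deg [-2.02 29.95  7.17]
```

Emit:
play_rows:
  series: "0 3.0 -2.7 0 0 0 0; 0 4.5 -4.0 0 0 0 0; 0 4.5 -4.0 0 0 0 0; 0 4.5 -4.0 0 0 0 0; 0 4.5 -4.0 0 0 0 0; 0 4.5 -4.0 0 0 0 0; 0 4.5 -4.0 0 0 0 0; 0 4.5 -4.0 0 0 0 0; 0 4.5 -4.0 0 0 0 0; 0 4.5 -4.0 0 0 0 0; 0 4.5 -4.0 0 0 0 0; 0 3.0 -2.7 0 0 0 0"
  newtons: 20

```text
clock: 1.6
tcp_pos: [0.525, 0.0081, 0.2498]
orientation: [-0.0, 0.992, 0.123, -0.0]
wrist_force: [0.2, -1.3, 0.3]
finger_gap: 0.0002
```

```bash
python3 - <<'E'
from h import *
p,R=cur();print(p)
rel([.600,.114,.25],down(6.6)); rel([.600,.114,.25],down(6.6,30))
E
```

```text
[0.52495264 0.00809562 0.24978734]
shift cm (tool) [ 9.86 -8.45 -0.02] turn deg [-0.01  0.03  7.49]
shift cm (tool) [ 9.86 -8.45 -0.02] turn deg [-1.97 29.98  7.31]
```

Emit:
play_rows:
  series: "0 3.3 -2.8 0 0 0 0; 0 3.3 -2.8 0 0 0 0; 0 3.3 -2.8 0 0 0 0; 0 0 0 0 0 0 7.5; 0 0 0 0 0 10 0; 0 0 0 0 0 10 0; 0 0 0 0 0 10 0; 0 0 0 0 0 0 0; 0 0 0 0 0 0 0"

```text
clock: 2.72
tcp_pos: [0.6013, 0.111, 0.2522]
orientation: [-0.014, 0.964, 0.054, 0.259]
wrist_force: [0.6, 0.3, 0.9]
finger_gap: 0.0
```

```bash
python3 - <<'E'
from h import *
p,R=cur();print(p,R.as_matrix().round(3))
im=cams.read_camera('scene');cv2.imwrite('pics/s1.png',im[:,:,::-1])
im=cams.read_camera('wrist');cv2.imwrite('pics/w1.png',im[:,:,::-1])
rel([.610,.1155,.13],down(6.6,30))
rel([.610,.1155,.063],down(6.6,30))
E
```

```text
[0.60126644 0.11100747 0.25221428] [[ 0.86   0.112  0.498]
 [ 0.097 -0.994  0.056]
 [ 0.501  0.    -0.866]]
shift cm (tool) [-5.62 -0.37 11.04] turn deg [ 0.09 -0.22 -0.11]
shift cm (tool) [-8.99 -0.38 16.83] turn deg [ 0.09 -0.22 -0.11]
```

View pics/s1.png

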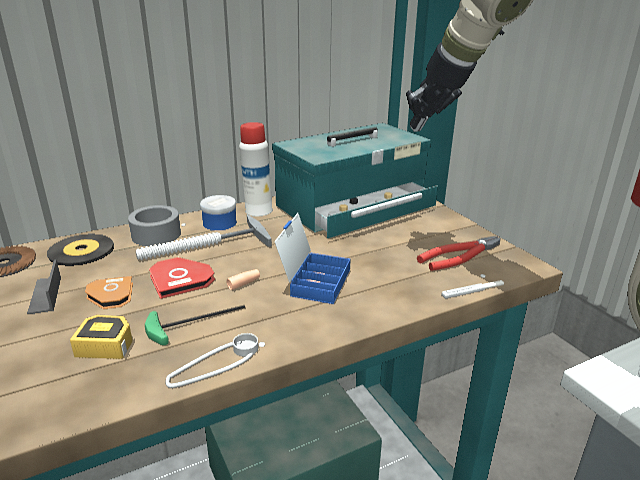

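View pics/w1.png

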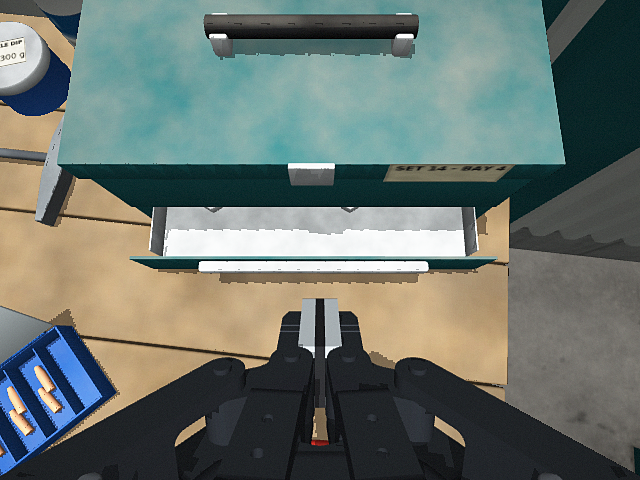

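The wrist view shows the closed fingers at (320,300), squarely in front of the white rail (columns 199 to 428, row 267). Next I'll descend in front of it.

Emit:
play_rows:
  series: "0 -1.8 0 3.4 0 0 0; 0 -1.8 -0.1 3.4 0 0 0; 0 -1.8 -0.1 3.4 0 0 0; 0 -1.8 -0.1 3.4 0 0 0; 0 -1.8 -0.1 3.2 0 0 0; 0 0 0 0 0 0 0; 0 0 0 0 0 0 0"

```text
clock: 3.7
tcp_pos: [0.6084, 0.1158, 0.0616]
orientation: [-0.015, 0.964, 0.054, 0.26]
wrist_force: [-0.0, 0.0, 1.2]
finger_gap: 0.0002
```

```bash
python3 - <<'E'
from h import *
p,R=cur();print(p)
im=cams.read_camera('wrist');cv2.imwrite('pics/w2.png',im[:,:,::-1])
im=cams.read_camera('scene');cv2.imwrite('pics/s2.png',im[:,:,::-1])
for u in (199,428): pass
x=np.array([.9934,.1149,0]); print(get_state()['wrist_force'])
print('per cm fwd in tool', R.inv().apply(x).round(3))
E
```

```text
[0.60835365 0.11577679 0.0615901 ]
[0.76422357 0.37165615 0.74578389]
per cm fwd in tool [ 0.865 -0.002  0.502]
```

View pics/w2.png

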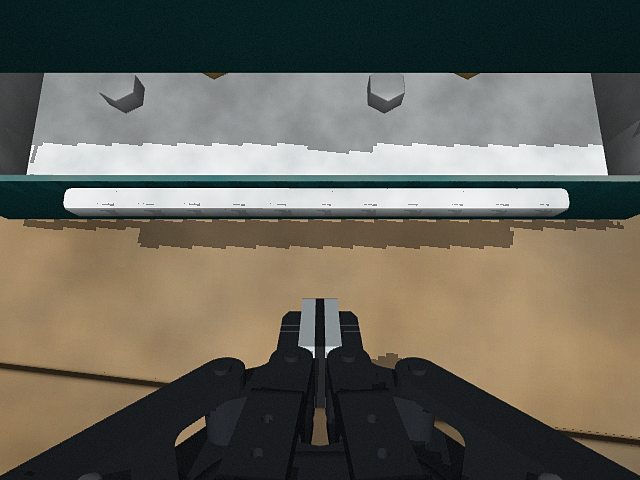

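View pics/s2.png

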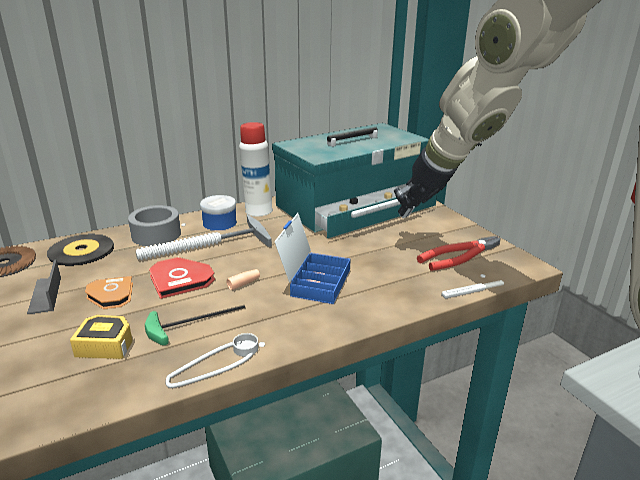

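The rail spans rows 190 to 216 and is centred ahead of the closed fingertips at (320,300). I'll push forward along the toolbox x axis.

Emit:
play_rows:
  series: "0 0.87 0 0.5 0 0 0; 0 0.87 0 0.5 0 0 0; 0 0.87 0 0.5 0 0 0; 0 0.87 0 0.5 0 0 0; 0 0.87 0 0.5 0 0 0; 0 0 0 0 0 0 0"

```text
clock: 4.55
tcp_pos: [0.6565, 0.1214, 0.0601]
orientation: [-0.015, 0.964, 0.054, 0.259]
wrist_force: [-0.3, -0.1, 0.4]
finger_gap: 0.0004
```

```bash
python3 - <<'E'
from h import *
p,R=cur();print(p,get_state()['wrist_force'])
im=cams.read_camera('wrist');cv2.imwrite('pics/w3.png',im[:,:,::-1])
E
```

```text
[0.65648549 0.12139092 0.06007476] [-0.34128969 -0.13414705  0.38674458]
```

View pics/w3.png

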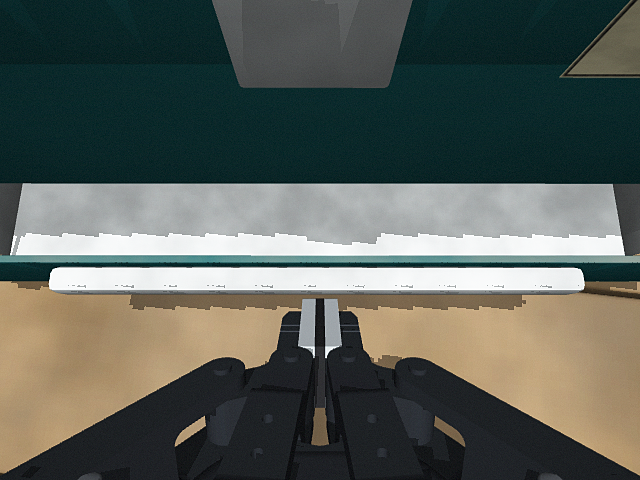

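The fingertips at (320,298) sit right at the lower edge of the rail at row 293, and the wrist shows almost no force, so they may be a bit low. I'll back off, rise 7 mm, and push again.

Emit:
play_rows:
  series: "0 -1.3 0 -0.75 0 0 0; 0 0.35 0 -0.6 0 0 0; 0 0.87 0 0.5 0 0 0; 0 0.87 0 0.5 0 0 0; 0 0.87 0 0.5 0 0 0; 0 0 0 0 0 0 0"

```text
clock: 5.35
tcp_pos: [0.6718, 0.1231, 0.0671]
orientation: [-0.015, 0.964, 0.054, 0.259]
wrist_force: [0.3, -0.0, 0.1]
finger_gap: -0.0002
```

```bash
python3 - <<'E'
from h import *
p,R=cur();print(p,get_state()['wrist_force'])
im=cams.read_camera('wrist');cv2.imwrite('pics/w4.png',im[:,:,::-1])
E
```

```text
[0.67183878 0.12308391 0.06709247] [ 0.27438405 -0.02352693  0.11837298]
```

View pics/w4.png

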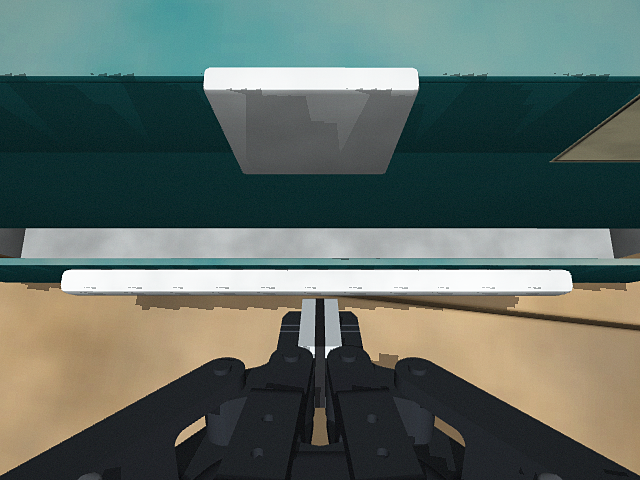

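The drawer is moving with the fingertips: the gap to the body shrank from rows 183–255 to 228–258, with the rail still just ahead of the tips. I'll keep pushing.

Emit:
play_rows:
  series: "0 0.87 0 0.5 0 0 0; 0 0.43 0 0.25 0 0 0; 0 0 0 0 0 0 0"

```text
clock: 5.78
tcp_pos: [0.6859, 0.1248, 0.067]
orientation: [-0.015, 0.964, 0.054, 0.259]
wrist_force: [0.2, 0.1, -0.6]
finger_gap: 0.0001
```

```bash
python3 - <<'E'
from h import *
p,R=cur();print(p,get_state()['wrist_force'])
im=cams.read_camera('wrist');cv2.imwrite('pics/w5.png',im[:,:,::-1])
E
```

```text
[0.68593845 0.12477165 0.06697102] [ 0.22464978  0.11616134 -0.56056819]
```

View pics/w5.png

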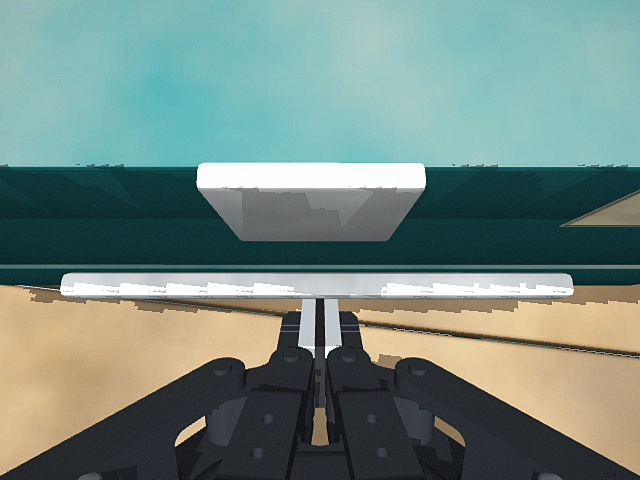

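The drawer's inside is almost hidden now. I'll take small steps until the force rises.

Emit:
play_rows:
  series: "0 0.43 0 0.25 0 0 0; 0 0.22 0 0.12 0 0 0; 0 0 0 0 0 0 0"

```text
clock: 6.2
tcp_pos: [0.6882, 0.1253, 0.0646]
orientation: [-0.014, 0.965, 0.054, 0.254]
wrist_force: [-16.6, -1.5, 9.0]
finger_gap: 0.0001
```

Emit:
play_rows:
  series: "0 0.26 0 0.15 0 0 0; 0 0.17 0 0.1 0 0 0; 0 0 0 0 0 0 0"

```text
clock: 6.58
tcp_pos: [0.6885, 0.1255, 0.0621]
orientation: [-0.014, 0.967, 0.054, 0.25]
wrist_force: [-31.7, -3.8, 16.6]
finger_gap: -0.0002
```

The drawer stopped at TCP x = 0.688 (0.687 predicted for home), and the force rose to 32 N. I'll back off, lift and look.

Emit:
play_rows:
  series: "0 -1.0 0 -0.6 0 0 0; 0 -3 0 -1.7 0 0 0; 0 -3.5 0 -2 0 0 0; 0 2 0 -4 0 0 0; 0 2 0 -4 0 0 0; 0 2.0 0 -4 0 0 0; 0 0 0 0 0 0 0"

```text
clock: 7.45
tcp_pos: [0.6074, 0.1157, 0.2072]
orientation: [-0.014, 0.963, 0.055, 0.264]
wrist_force: [-0.1, 0.3, -0.1]
finger_gap: 0.0004
```

```bash
python3 - <<'E'
from h import *
p,R=cur();print(p,get_state()['wrist_force'])
im=cams.read_camera('wrist');cv2.imwrite('pics/w6.png',im[:,:,::-1])
im=cams.read_camera('scene')[:,:,::-1];cv2.imwrite('pics/s6.png',cv2.resize(im[110:320,200:480],None,fx=2.8,fy=2.8,interpolation=2))
x=np.array([.7,.714])
# behind-lid target: 35 mm beyond lid edge
e=np.array([.5645,.4115]); t=e+.05*np.array([.7,.714]); print(t,np.linalg.norm(t))
rel([*t,.20],down(45.5)); rel([p[0],p[1],.2],down(6.6))
E
```

```text
[0.60735184 0.11568884 0.20720466] [-0.10618106  0.31107106 -0.08177093]
[0.5995 0.4472] 0.7479225160402647
shift cm (tool) [  2.76 -33.01   1.76] turn deg [ 10.27 -28.93 -38.11]
shift cm (tool) [0.2  0.02 0.28] turn deg [  0.05 -30.11  -0.13]
```

View pics/w6.png

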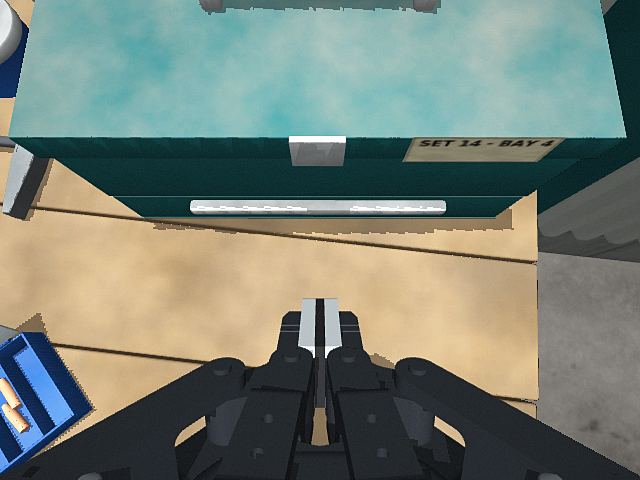

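View pics/s6.png

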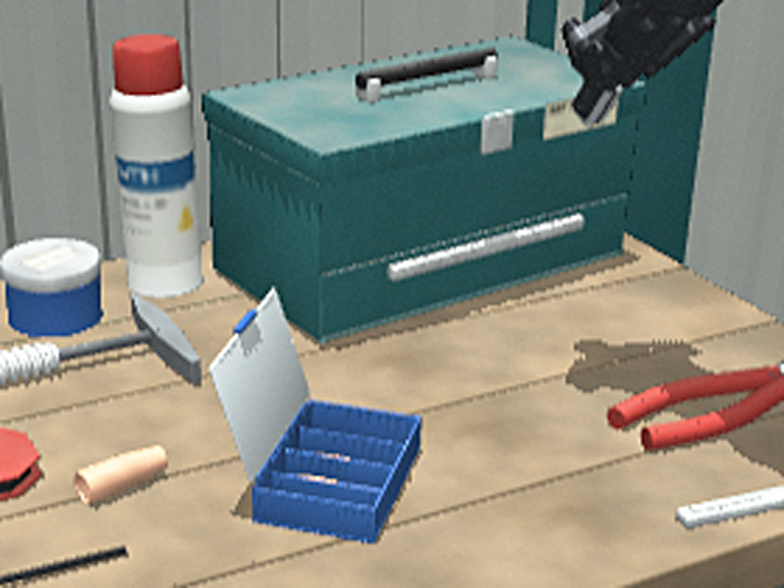

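The drawer is home: the rail is against the front (wrist view row 207) and the scene view shows the front flush. Next I'll straighten the hand and move behind the lid at a safe height.

Emit:
play_rows:
  series: "0 0 0 0 0 -10 0; 0 0 0 0 0 -10 0; 0 0 0 0 0 -10 0; 0 0.5 -5.5 0 0 0 0; 0 0.5 -5.5 0 0 0 0; 0 0.5 -5.5 0 0 0 0; 0 0.5 -5.5 0 0 0 0; 0 0.5 -5.5 0 0 0 0; 0 0.5 -5.5 0 0 0 0; 0 0 0 0 0 0 -10; 0 0 0 0 0 0 -10; 0 0 0 0 0 0 -10"

```text
clock: 9.05
tcp_pos: [0.5981, 0.3231, 0.2097]
orientation: [-0.049, 0.906, 0.419, 0.002]
wrist_force: [0.8, -0.5, -0.1]
finger_gap: -0.0001
```

Emit:
play_rows:
  series: "0 0 0 0 0 0 -9; 0 0 0 0 0 0 0"

```text
clock: 9.3
tcp_pos: [0.5983, 0.3229, 0.2101]
orientation: [-0.048, 0.873, 0.486, 0.006]
wrist_force: [-0.1, -0.3, 0.2]
finger_gap: 0.0001
```

```bash
python3 - <<'E'
from h import *
p,R=cur();print(p,get_state()['joint_pos'].round(2))
im=cams.read_camera('wrist');cv2.imwrite('pics/w7.png',im[:,:,::-1])
im=cams.read_camera('scene')[:,:,::-1];cv2.imwrite('pics/s7.png',im)
rel([.5995,.4472,.098],down(45.5))
print(R.as_matrix().round(3))
E
```

```text
[0.59827122 0.32288772 0.21014564] [0.34 0.53 0.28 1.32 0.1  2.46]
shift cm (tool) [ 9.92 -5.54 12.36] turn deg [-4.85 -2.8  12.64]
[[ 0.528  0.849 -0.037]
 [ 0.847 -0.523  0.09 ]
 [ 0.057 -0.079 -0.995]]
```

View pics/w7.png

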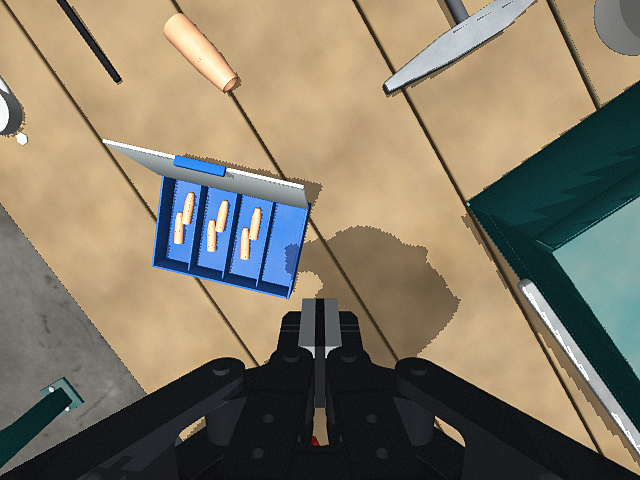

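View pics/s7.png

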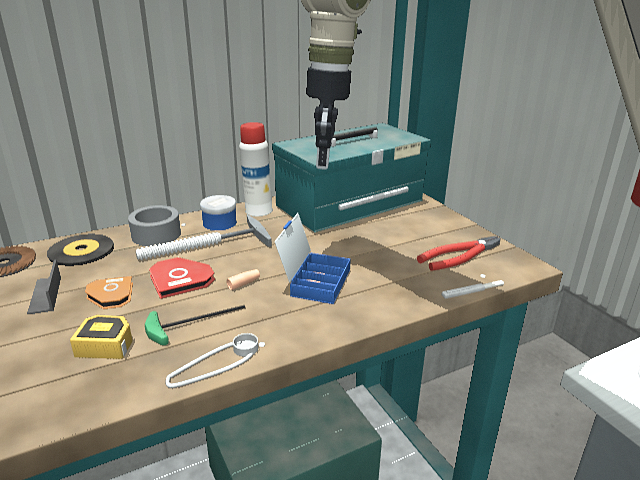

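The row limits clipped the travel, so the hand is short of the lid's far side; nothing was touched. I'll correct the turn and go on more slowly.

Emit:
play_rows:
  series: "0 0 0 0 -2.4 -1.4 6.3; 0 0 0 0 -2.4 -1.4 6.3; 0 0 0 0 0 0 0; 0 1.8 -1.7 0 0 0 0; 0 1.8 -1.7 0 0 0 0; 0 1.8 -1.7 0 0 0 0; 0 1.8 -1.7 0 0 0 0; 0 1.8 -1.7 0 0 0 0; 0 0 0 0 0 0 0; 0 0 0 0 0 0 0"

```text
clock: 10.65
tcp_pos: [0.601, 0.4462, 0.2124]
orientation: [-0.0, 0.921, 0.388, 0.001]
wrist_force: [0.7, 0.6, 0.2]
finger_gap: 0.0003
```

```bash
python3 - <<'E'
from h import *
p,R=cur();print(p,get_state()['joint_pos'].round(2))
im=cams.read_camera('wrist');cv2.imwrite('pics/w8.png',im[:,:,::-1])
rel([.5995,.4472,.098],down(45.5))
for P in ([.6065,.3699,.1063],[.5204,.453,.1038]): print(proj('wrist',P).round(0))
E
```

```text
[0.60099479 0.44617087 0.212389  ] [0.53 0.69 0.56 1.44 0.   2.88]
shift cm (tool) [-0.04 -0.21 11.47] turn deg [ 0.01 -0.1   0.18]
[407. 326.]
[223. 325.]
```

View pics/w8.png

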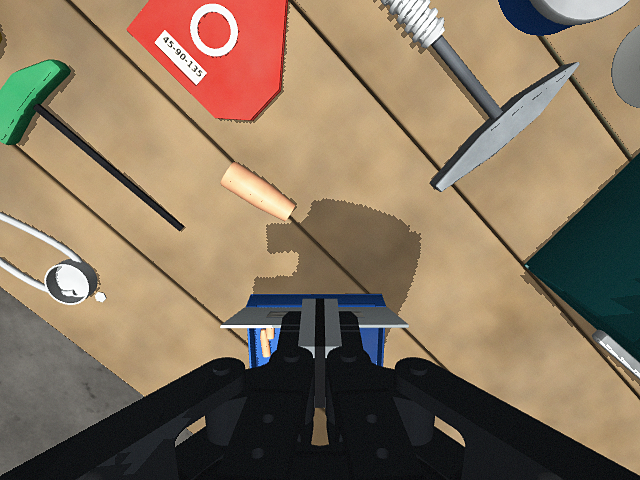

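The predicted lid-edge pixels (row 326, columns 223–407) match the picture, so the fingers are 5 cm beyond the lid's edge. I'll descend there.

Emit:
play_rows:
  series: "0 0 0 2.9 0 0 0; 0 0 0 2.9 0 0 0; 0 0 0 2.9 0 0 0; 0 0 0 2.7 0 0 0; 0 0 0 0 0 0 0; 0 0 0 0 0 0 0"

```text
clock: 11.45
tcp_pos: [0.6018, 0.4467, 0.1003]
orientation: [-0.0, 0.922, 0.388, 0.002]
wrist_force: [0.5, 0.0, 0.8]
finger_gap: 0.0001
```

```bash
python3 - <<'E'
from h import *
p,R=cur();print(p,get_state()['wrist_force'])
im=cams.read_camera('scene')[:,:,::-1];cv2.imwrite('pics/s9.png',cv2.resize(im[110:320,200:480],None,fx=2.8,fy=2.8,interpolation=2))
E
```

```text
[0.60184312 0.44673733 0.10031499] [0.47877484 0.04393444 0.75669459]
```

View pics/s9.png

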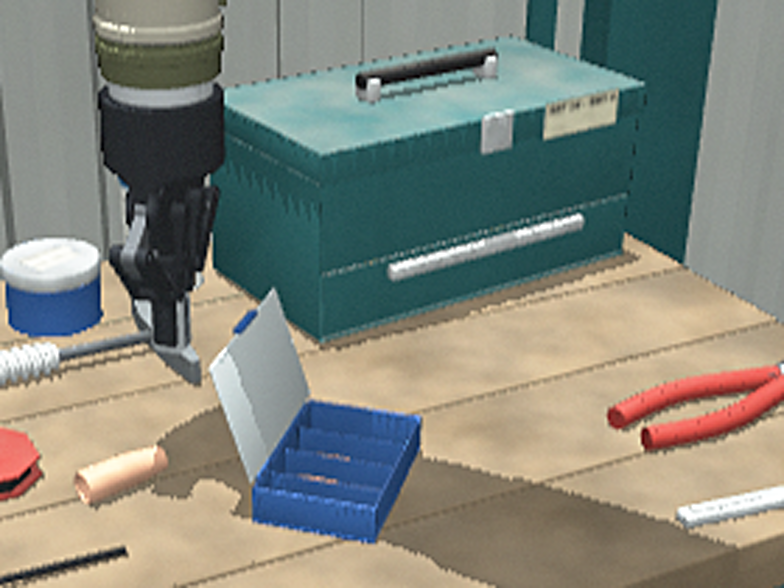

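The fingertips (about (185,345) in this crop) are behind the lid, clear of the nozzle and hammer. Now I'll push towards the box.

Emit:
play_rows:
  series: "0 -1 0 0 0 0 0; 0 -1 0 0 0 0 0; 0 -1 0 0 0 0 0; 0 -0.7 0 0 0 0 0; 0 -0.7 0 0 0 0 0; 0 -0.7 0 0 0 0 0; 0 -0.7 0 0 0 0 0; 0 -0.7 0 0 0 0 0; 0 0 0 0 0 0 0"

```text
clock: 12.62
tcp_pos: [0.5552, 0.4001, 0.0986]
orientation: [-0.0, 0.922, 0.388, 0.001]
wrist_force: [-0.7, -0.6, -0.1]
finger_gap: 0.0
```

```bash
python3 - <<'E'
from h import *
p,R=cur();print(p,get_state()['wrist_force'])
im=cams.read_camera('scene')[:,:,::-1];cv2.imwrite('pics/s10.png',cv2.resize(im[110:320,200:480],None,fx=2.8,fy=2.8,interpolation=2))
E
```

```text
[0.5551807  0.40012761 0.09863011] [-0.69908518 -0.60127617 -0.12653952]
```

View pics/s10.png

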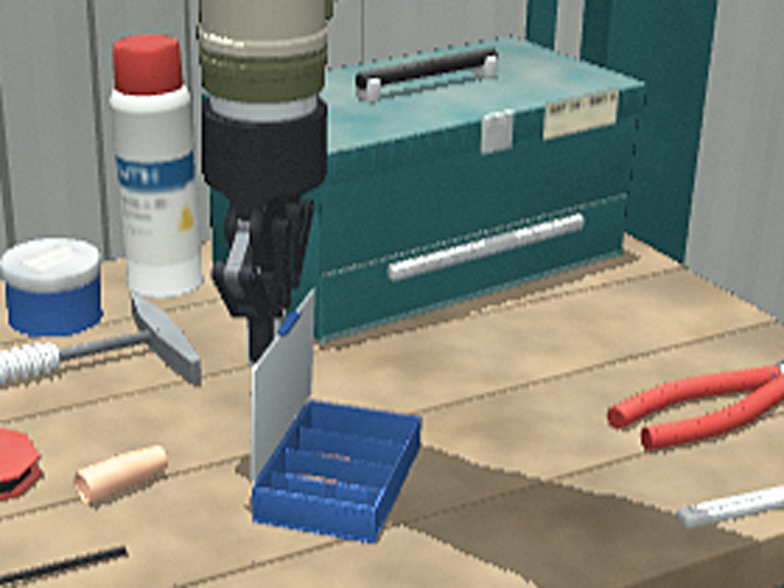

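The lid is now about upright, with its edge at (310,295), and the box hasn't moved. I'll push past upright.

Emit:
play_rows:
  series: "0 -0.7 0 0 0 0 0; 0 -0.7 0 0 0 0 0; 0 -0.7 0 0 0 0 0; 0 0 0 0 0 0 0; 0 0 0 0 0 0 0"

```text
clock: 13.3
tcp_pos: [0.541, 0.3854, 0.0987]
orientation: [-0.0, 0.922, 0.388, 0.001]
wrist_force: [0.7, 0.0, 0.3]
finger_gap: -0.0002
```

```bash
python3 - <<'E'
from h import *
p,R=cur();print(p,get_state()['wrist_force'])
im=cams.read_camera('scene')[:,:,::-1];cv2.imwrite('pics/s11.png',cv2.resize(im[110:320,200:480],None,fx=2.8,fy=2.8,interpolation=2))
E
```

```text
[0.54100666 0.38541975 0.09874943] [0.67571689 0.00135616 0.31000266]
```

View pics/s11.png

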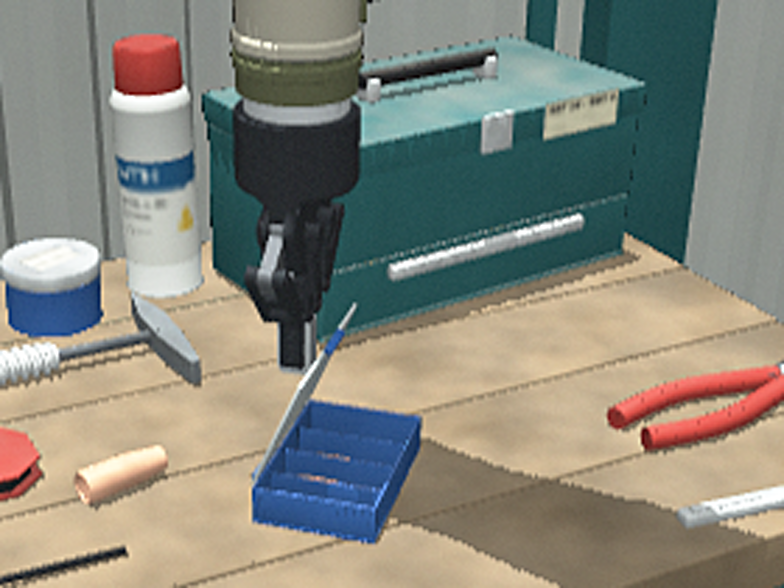

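The lid is past upright and on its way over. I'll give it time, then look.

Emit:
play_rows:
  series: "0 -0.5 0 0 0 0 0; 0 0 0 0 0 0 0; 0 0 0 0 0 0 0; 0 0 0 0 0 0 0"

```text
clock: 13.85
tcp_pos: [0.5376, 0.382, 0.0986]
orientation: [-0.0, 0.921, 0.388, 0.001]
wrist_force: [-0.4, 0.0, 0.1]
finger_gap: 0.0001
```

```bash
python3 - <<'E'
from h import *
p,R=cur();print(p,get_state()['wrist_force'])
im=cams.read_camera('scene')[:,:,::-1];cv2.imwrite('pics/s12.png',cv2.resize(im[110:320,200:480],None,fx=2.8,fy=2.8,interpolation=2))
E
```

```text
[0.53761844 0.38196844 0.09861774] [-0.43768384  0.03917424  0.14476246]
```

View pics/s12.png

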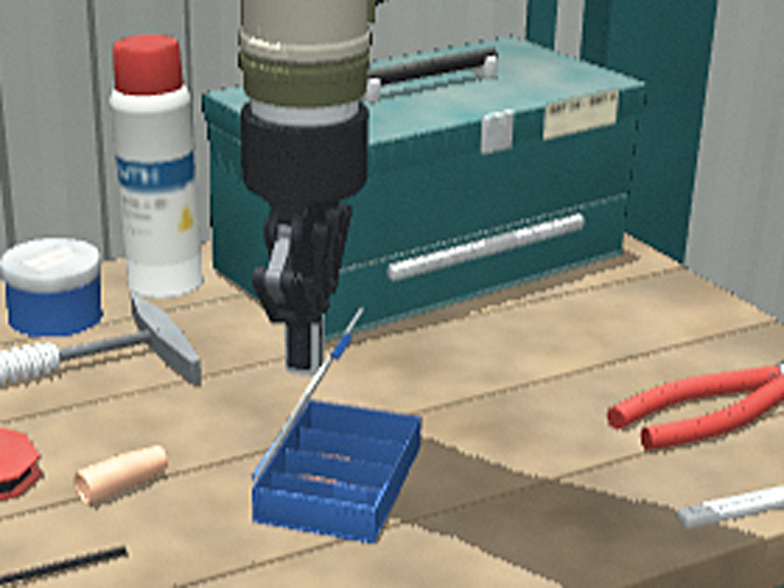

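The lid hasn't fallen by itself: it stays at about 60°, leaning ahead of the tip, contrary to the description. I'll follow it down gently with the fingertips.

Emit:
play_rows:
  series: "0 -0.7 0 0 0 0 0; 0 -0.7 0 0 0 0 0; 0 -0.7 0 0 0 0 0; 0 -0.7 0 0 0 0 0; 0 0 0 0 0 0 0; 0 0 0 0 0 0 0"

```text
clock: 14.65
tcp_pos: [0.5181, 0.3619, 0.0987]
orientation: [-0.0, 0.922, 0.388, 0.001]
wrist_force: [0.7, -0.1, 0.3]
finger_gap: -0.0
```

```bash
python3 - <<'E'
from h import *
p,R=cur();print(p,get_state()['wrist_force'])
im=cams.read_camera('scene')[:,:,::-1];cv2.imwrite('pics/s13.png',cv2.resize(im[110:320,200:480],None,fx=2.8,fy=2.8,interpolation=2))
E
```

```text
[0.51805773 0.36191661 0.09865849] [ 0.73823373 -0.05472853  0.33780149]
```

View pics/s13.png

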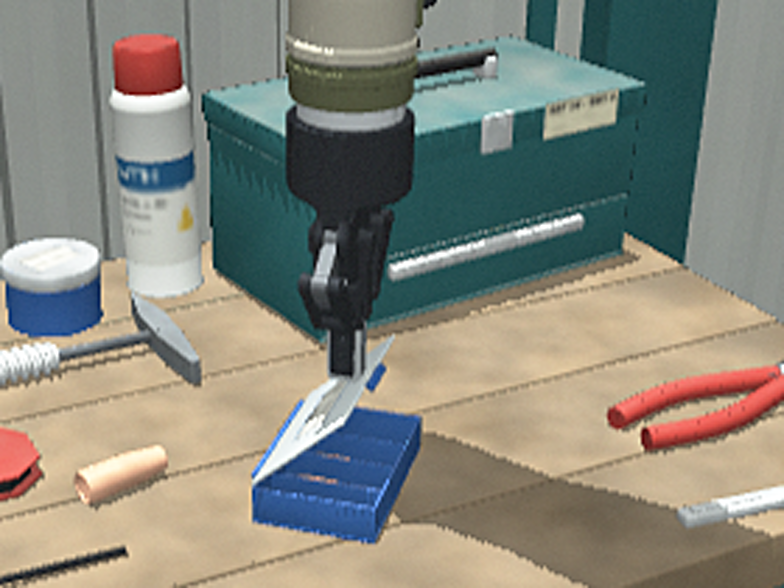

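The lid follows the tip and is at about 45°, with the box still. The fingertips are over the lid, so I'll press it down, moving slightly towards its free edge.

Emit:
play_rows:
  series: "0 -0.5 0 0.5 0 0 0; 0 -0.5 0 0.7 0 0 0; 0 0 0 0.7 0 0 0; 0 0 0 0.7 0 0 0; 0 0 0 0.7 0 0 0; 0 0 0 0 0 0 0"

```text
clock: 15.45
tcp_pos: [0.5106, 0.3546, 0.0645]
orientation: [-0.0, 0.921, 0.388, 0.0]
wrist_force: [-1.0, -0.8, 0.4]
finger_gap: 0.0
```

```bash
python3 - <<'E'
from h import *
p,R=cur();print(p,get_state()['wrist_force'])
im=cams.read_camera('scene')[:,:,::-1];cv2.imwrite('pics/s14.png',cv2.resize(im[110:320,200:480],None,fx=2.8,fy=2.8,interpolation=2))
E
```

```text
[0.51060728 0.35457866 0.0645499 ] [-1.00943336 -0.77004928  0.37865912]
```

View pics/s14.png

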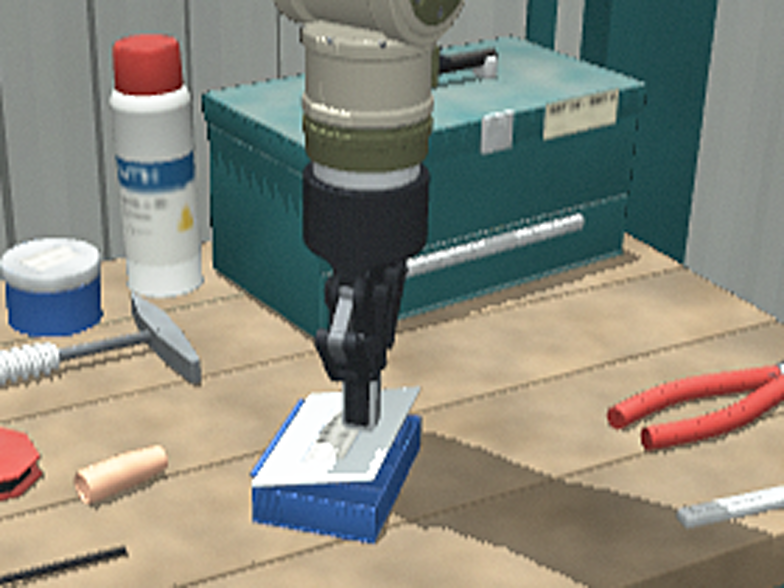

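The lid is nearly down, with about 1.5 cm left under the tip. I'll press on in small steps until there's contact force.

Emit:
play_rows:
  series: "0 0 0 0.5 0 0 0; 0 0 0 0.4 0 0 0; 0 0 0 0.3 0 0 0; 0 0 0 0 0 0 0"

```text
clock: 16.0
tcp_pos: [0.5109, 0.3547, 0.0532]
orientation: [-0.0, 0.922, 0.388, 0.001]
wrist_force: [-0.9, 0.4, -0.4]
finger_gap: 0.0003
```

Emit:
play_rows:
  series: "0 0 0 0.2 0 0 0; 0 0 0 0.2 0 0 0; 0 0 0 0 0 0 0"

```text
clock: 16.38
tcp_pos: [0.511, 0.3548, 0.0494]
orientation: [-0.0, 0.921, 0.388, 0.001]
wrist_force: [-0.2, -0.7, 0.1]
finger_gap: -0.0
```

Emit:
play_rows:
  series: "0 0 0 0.15 0 0 0; 0 0 0 0 0 0 0"

```text
clock: 16.62
tcp_pos: [0.5112, 0.3549, 0.048]
orientation: [-0.0, 0.921, 0.388, 0.001]
wrist_force: [0.2, 0.8, 1.0]
finger_gap: 0.0003
```

Emit:
play_rows:
  series: "0 0 0 0.15 0 0 0; 0 0 0 0 0 0 0"

```text
clock: 16.88
tcp_pos: [0.5113, 0.3549, 0.0478]
orientation: [-0.0, 0.921, 0.388, 0.002]
wrist_force: [-2.6, -1.6, 7.6]
finger_gap: -0.0
```

There is firm contact (7.6 N up) with the tip at z of about 0.029, so the lid is shut. I'll rise and check.

Emit:
play_rows:
  series: "0 0 0 -1 0 0 0; 0 0 0 -3 0 0 0; 0 0 0 -4 0 0 0; 0 0 0 -4 0 0 0; 0 -4 0 -3 0 0 0; 0 -4 0 0 0 0 0; 0 -4 0 0 0 0 0; 0 0 0 0 0 0 0; 0 0 0 0 0 0 0"

```text
clock: 18.0
tcp_pos: [0.4279, 0.2691, 0.197]
orientation: [-0.0, 0.922, 0.388, 0.002]
wrist_force: [0.1, 0.4, 0.1]
finger_gap: -0.0001
```

```bash
python3 - <<'E'
from h import *
p,R=cur();print(p,get_state()['wrist_force'])
im=cams.read_camera('scene')[:,:,::-1];cv2.imwrite('pics/s15.png',cv2.resize(im[110:320,200:480],None,fx=2.8,fy=2.8,interpolation=2))
im=cams.read_camera('wrist');cv2.imwrite('pics/w15.png',im[:,:,::-1])
im=cams.read_camera('top');cv2.imwrite('pics/t15.png',im[:,:,::-1])
E
```

```text
[0.42788288 0.26910447 0.19697431] [0.12523398 0.40162557 0.10530207]
```

View pics/s15.png

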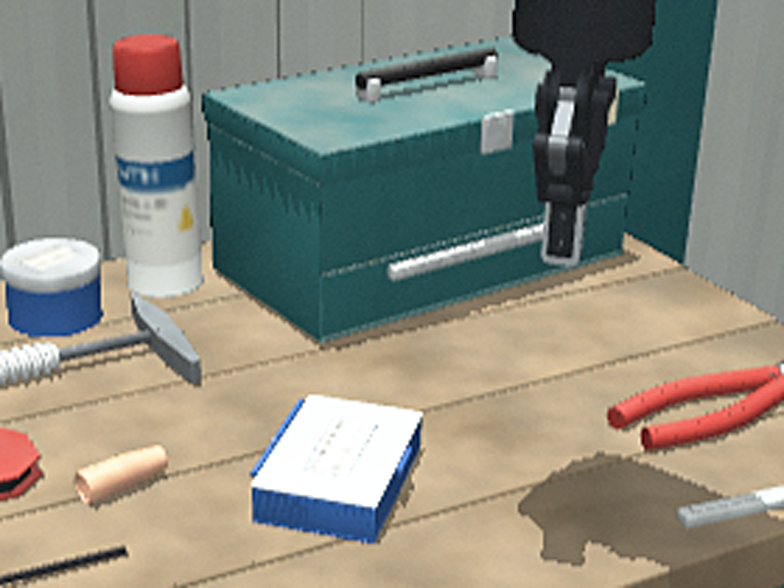

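View pics/w15.png

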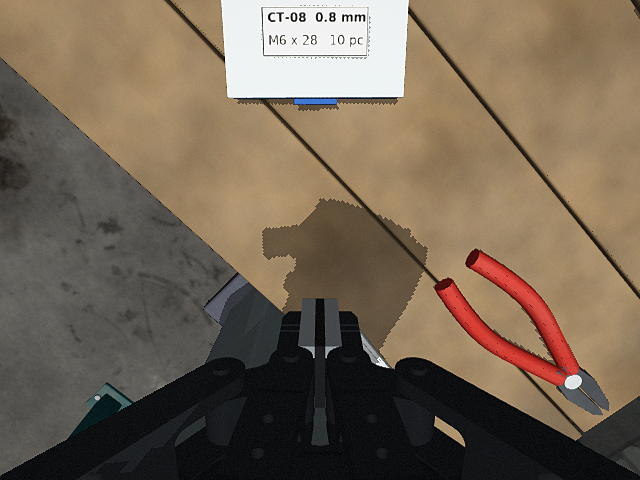

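View pics/t15.png

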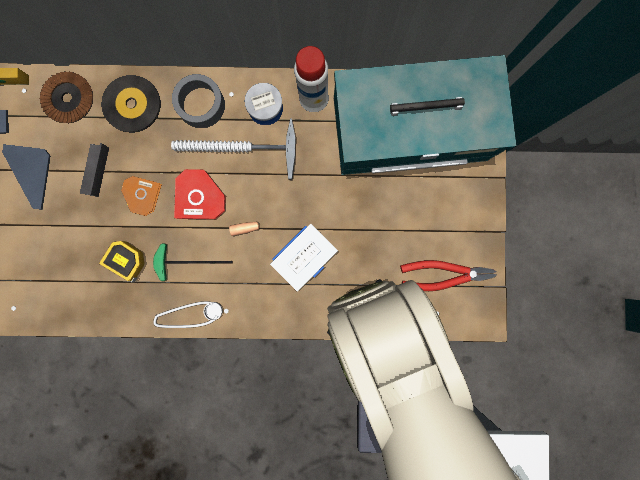

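The lid lies flat with its label up (scene crop (335,445)), the drawer is flush, and the bystanders look unmoved. One numeric check of both before handing in.

```bash
python3 - <<'E'
from h import *
np.set_printoptions(precision=4,suppress=True)
b=cams.read_camera('scene');a=cams.read_camera('top')
def quad(im,roi):
    x0,y0,x1,y1=roi;c=im[y0:y1,x0:x1];h=cv2.cvtColor(c,cv2.COLOR_RGB2HSV)
    m=((h[...,1]<40)&(h[...,2]>170)).astype('uint8')*255
    m=cv2.morphologyEx(m,cv2.MORPH_CLOSE,np.ones((7,7)))
    k=max(cv2.findContours(m,0,1)[0],key=cv2.contourArea);k=cv2.convexHull(k)
    q=cv2.approxPolyDP(k,.05*cv2.arcLength(k,True),True)[:,0]+[x0,y0];return q
qa=quad(a,(255,210,350,300));qb=quad(b,(275,235,360,315));print(qa.tolist(),qb.tolist())
P=[plane('top',*q,.029) for q in qa]
for u,p in zip(qa,P):
    j=np.argmin([np.linalg.norm(proj('scene',p)-q) for q in qb]);print(tri('top',u+.0,'scene',qb[j]+.0))
print('rail', plane('top',372,171,.052),plane('top',467,160,.052))
cv2.imwrite('pics/t_end.png',cv2.resize(a[140:205,330:510],None,fx=4.4,fy=4.4,interpolation=2))
E
```

```text
[[311, 224], [337, 250], [297, 291], [270, 264]] [[305, 254], [350, 257], [334, 290], [290, 283]]
(array([0.5911, 0.3563, 0.021 ]), np.float64(0.011679391496950818))
(array([0.5338, 0.2956, 0.0284]), np.float64(0.00026044712030522094))
(array([0.4472, 0.378 , 0.0286]), np.float64(0.0002050299062598686))
(array([0.5026, 0.4354, 0.0274]), np.float64(0.0003551450788857322))
rail [0.698  0.2261 0.052 ] [0.7243 0.0284 0.052 ]
```

View pics/t_end.png

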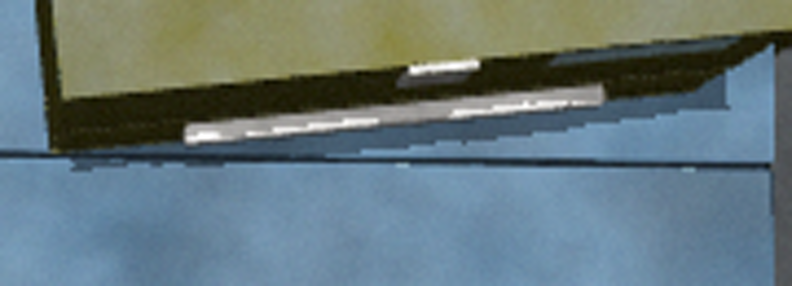

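The lid's free-edge corners are at z = 28.4 and 28.6 mm (28 expected when shut), and the box centre is within a few mm of its start. The drawer hit a hard stop with the rail at the front. Handing in.

```bash
python3 -c "
from h import *
print(get_state()['clock'],get_state()['qvel'].round(3)); print(workorder.hand_in())"
```

```text
18.25 [-0.002 -0.002 -0.006  0.001  0.001 -0.002]
the job is handed in; nothing more can be done
None
```

I pushed the drawer fully home and shut the tip box lid, then moved the hand clear and handed the job in at 18.3 s.

- **Drawer:** I pushed it with the closed fingertips, hand leaned 30°, until it stopped against 32 N. TCP x was 0.688 m, against about 0.687 m predicted for fully home. The pictures show the front flush. I judged it by that stop and the pictures, not by measuring the travel.
- **Lid:** I pushed it past upright from behind. It stayed at about 60° and did not fall by itself as the description said, so I followed it down with the fingertips to a firm 7.6 N contact.
- **Lid check:** The free-edge corners measured 28.4 and 28.6 mm above the bench (28 mm expected when shut). One hinge-side corner came out inconsistent between the two views (12 mm ray gap), from an imprecise corner pick. I left it out.
- **Box and other tools:** The box is within a few mm of its starting place. The nozzle, hex key and pliers look unmoved. In the last pictures the soapstone was in view only in part, and nothing passed low near it.
- **Slips on the way:** The first push met the rail too low, so I backed off, raised the hand 7 mm and pushed again. One fast move was cut short by the row limits and I corrected it, with nothing touched.

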